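# Park the bench pin's captive screw

## Robot

A 7-joint arm with a two-finger parallel gripper is mounted at the origin on the work surface. World frame = base frame: x ahead of the robot, y to its left, z up, the work surface at z = 0. Lengths are in m, angles in rad, forces in N, time in s.
With the tool pointing down it reaches from about 0.4 to 0.925 m from the base axis. Payload 4.1 kg.
Tool frame: the origin (TCP) lies at the very end of the fingers, on their centre line; the grasp point (between the pads) lies 19 mm behind it (r.grip_point_offset is the distance from the TCP to the grasp point, in m); x points along the fingers, y is the direction in which the jaws open and shut, and the axes are right-handed (so a half turn about x gives the same grasp; the last joint's range is limited). The gripper opens to 85 mm and grips with 20 to 120 N. Pads are 22 mm wide; open, the fingers measure 114 mm over their backs; the gripper's body (76 mm by 85 mm) begins 54 mm behind the grasp point. The pads swing forward as they close: fully open they stand 13 mm farther back than shut.
Start: joints at [-1.407, 0.398, 0.045, 1.537, -0.019, 1.207, -0.051], TCP at [0.169, 0.628, 0.231] pointing down, gripper open.
Joint ranges: [-2.82, 2.82], [-0.49, 2.23], [-1.37, 1.46], [0, 2.46], [-1.36, 4.5], [0.23, 2], [-2.94, 2.94]. Speed limits (rad/s): [2.57, 2.57, 3.14, 3.14, 3.14, 3.14, 3.14].

## Interface

Orientations are given as a unit quaternion [x, y, z, w].
In Python, from plant import r gives the robot as it stands.
- The arm moves only by the tool jog_arm, never from a script. Its argument "motion" is a list of rows, each an object of numbers: "dx", "dy", "dz": the shift along the world's x, y, z in cm; "wx", "wy", "wz": the turn, a rotation vector about the world's x, y, z in rad; "grip": the closure, from 0 (fully open) to 1 (shut). In form: [{"dx": .., "dy": .., "dz": .., "wx": .., "wy": .., "wz": .., "grip": ..}, ...]. A call has 1 to 10 rows; each row shifts and turns the commanded pose from where the row before left it; what a row does not reach is not made up. A row lasts 1/10 s, in which the tool goes at most 50 mm and 8.59 degrees, less where a joint would pass 70% of its speed; a pose out of reach is approached as far as the arm can. A call with a gripper value outside its range is refused whole. The fingers move at their own pace and stop on an object; "squeeze" is the grip in N (left out, the last holds). Time passes only in rows, so rows that do not move let the fingers close. It gives the time, the measured TCP pose, the force and the opening at its end, in the units of the state.
- r.read_state(): the state, without advancing time (a new reading comes with each control period).
- r.snapshot(name): name is "scene" or "top" or "wrist"; returns the picture (420x560x3 uint8, red, green, blue); there is no depth.
- r.camera_info(name): a dict with "K" (3x3 intrinsics, pixels), "k1" (the pictures are not rectified: a ray, as slopes to the right and down, at radius r is drawn at 1 + k1 r^2 times it, then the intrinsics apply), "view" (4x4, takes a point from world to camera coordinates). Camera axes: x right, y up, looking along -z (the intrinsics and any distortion apply to the point x, -y, -z); pixel columns grow to the right and rows downward; lengths in m; the calibration is good to about 2 mm. A picture is of the moment at which its call begins: read the wrist's pose just before it. camera_info takes no time and is no camera call; for the wrist camera it gives the pose at the moment of the call.
- r.finish_job(): hands the job in, once; it reports no verdict.
Trained networks look in the newest picture that a camera, given by its name, has taken for a name from the list of things; names that differ only in an ending like _2 or _b are one class to them, and where a whole thing is asked for, a point or a joint stands for the part that bears it (a point fixed in the world has none). Each returns a list of dicts, best first, with "p" (0 to 1); they miss things now and then, are a little off and sometimes report something else, mostly with a low value. They report only what shows in the picture. A call takes as long as a camera call.
- r.search_frame(camera, thing): "point" ([column, row] in pixels, amid what is visible of it).
- r.regions_of(camera, thing): "pixels" (420x560 bool, what is visible of it) and "point" ([column, row] in pixels, amid what is visible of it).
The state is a dict: "t": time; "joints": joint angles; "joint_velocities": joint speeds; "joint_torque": joint torques, N m; "position": TCP position; "tcp_rot": TCP orientation; "wrist_force": force on the tool from outside, world axes, zero at the start; "moment": the same for the moment, N m; "opening": opening from 0.0 (shut) to 1.0 (fully open).
Only numpy, scipy, OpenCV 4.12 (cv2) and the standard library are available. Lean on these libraries where they do the work, as an engineer would, in place of code of your own. Each camera call takes 0.05 s, during which the arm holds its last target. There are 200 camera calls.

## Task

Release the wooden bench pin so that it can be changed: pull the captive screw of its holder straight up out against its spring, turn it clockwise about a quarter turn while it is up so that its thread takes hold, and let go so that it stays out. Leave the identical screw of the little steel anvil's holder alone.

Things in the scene. Friction and masses are not known exactly. Their poses are not given: they have to be found in the camera images.
- pin_screw (a point): grip point on the upright axis of the captive screw in the iron holder with the V-notched wooden bench pin. Steel bar head 42 mm long (along x), 13 thick, 38 high on a flange 36 mm across; bar top 12 mm above the point, flange top 25 below; starts 92 mm over the bench, bar in line with the wooden tongue. Within 75 mm of the axis nothing else is higher than 60 mm over the bench.
- pin_lift (a joint): how far this screw is pulled up, m: 0 = home, 0.020 = fully out. A spring pulls it down with 4 N (home) to 7 N (out). It cannot turn until it is up about 0.013: lift it 0.015 to 0.020, then turn. Let go unturned, it springs home; once turned, the thread holds it up at about 0.012 to 0.015.
- pin_turn (a joint): how far this screw is turned, rad: 0 = start, grows clockwise seen from above, stop at 1.4 (80 degrees). The thread has hold from about 0.6 on; turning takes about 0.1 N m; it stays where it is left.
- anvil_lift (a joint): how far the other, identical screw, on the holder that carries the little steel anvil with a horn, is pulled up, m: 0 = home. To be left at home.

How it is judged:
On the way, in this order (a step that is already met when the one before it is completed fails the run):
1. the bench pin's screw is pulled out at least 11 mm before it has been turned (value of joint pin_lift above 0.011 m and value of joint pin_turn below 0.4 rad), for 0.05 s.
2. it is turned clockwise at least 0.9 rad while out (value of joint pin_lift above 0.01 m and value of joint pin_turn above 0.9 rad), for 0.1 s.
At the end, for the whole second after the job is handed in: the bench pin's screw, let go, stays out by more than 10 mm and turned clockwise by more than 0.9 rad (52 degrees), held by its thread; the anvil's screw is home, less than 5 mm out (all of step 2 and value of joint anvil_lift below 0.005 m); the robot touches nothing.
It fails at once if the anvil's screw is pulled out more than 8 mm (value of joint anvil_lift above 0.008 m).
It also fails if it takes over 32 s, if anything falls off the work surface, if the arm or the gripper's body presses on something with over 40 N, if the wrist force passes 120 N, or if a joint passes its speed limit or range.

## Working session

There is one attempt and no reset: what is moved stays moved. The work goes in short steps, Python scripts to look and compute and a tool call to move; the robot and the scene stay as the last step left them, time stands still between calls to the robot, and variables do not carry over. Pictures are saved under pics/ and viewed, about 8 in all and at most 12, crops included, and the job is handed in when it is done.

Besides the shell and the picture viewer there is one more tool, called as name(argument=value, ...), one argument or row to a line, values as JSON. jog_arm: Moves the arm, as the interface text tells. Its arguments: {"type":"object","properties":{"motion":{"type":"array"},"squeeze":{"type":"number"}},"required":["motion"]}

```bash
mkdir -p pics
cat > h.py <<'E'
import numpy as np, cv2
from plant import r
def save(n,img): cv2.imwrite('pics/'+n+'.png',np.ascontiguousarray(img[:,:,::-1]))
def ray(ci,px):
    K=np.array(ci['K']);V=np.array(ci['view'])
    u=cv2.undistortPoints(np.array([[px]],float),K,np.array([ci['k1'],0,0,0,0.]))[0,0]
    R=V[:3,:3];c=-R.T@V[:3,3];return c,R.T@np.array([u[0],-u[1],-1])
def atz(ci,px,z):
    c,d=ray(ci,px);return c+d*(z-c[2])/d[2]
E
python3 - <<'E'
from h import *
a=r.snapshot('scene');save('scene',a)
b=r.snapshot('top');save('top',b)
for c in ('scene','top'):
    ci=r.camera_info(c)
    for d in r.search_frame(c,'pin_screw'):print(c,d,atz(ci,d['point'],.085).round(4))
s=r.read_state();print(s['t'],s['position'],s['tcp_rot'],s['opening'])
save('both',cv2.resize(np.vstack([a,b]),(560,840))[:,:] if 0 else np.hstack([cv2.resize(a,(400,300)),cv2.resize(b,(400,300))]))
E
```

```text
scene {'point': [391.9, 250.6], 'p': 0.78} [0.5346 0.192  0.085 ]
top {'point': [167.5, 221.1], 'p': 0.69} [0.529  0.1914 0.085 ]
0.2 [0.16878442 0.62732286 0.23067987] [ 0.09222786  0.70102647 -0.0930454   0.70099819] 1.000235560082028
```

View pics/top.png

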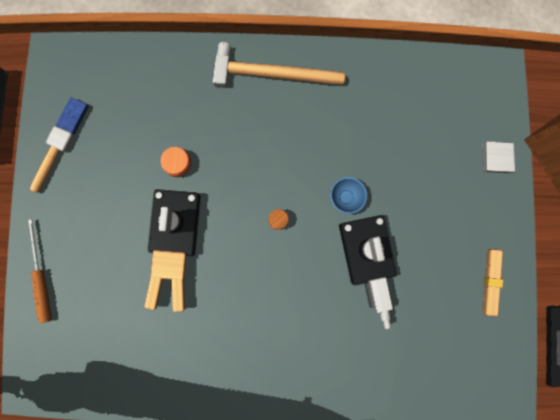

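View pics/scene.png

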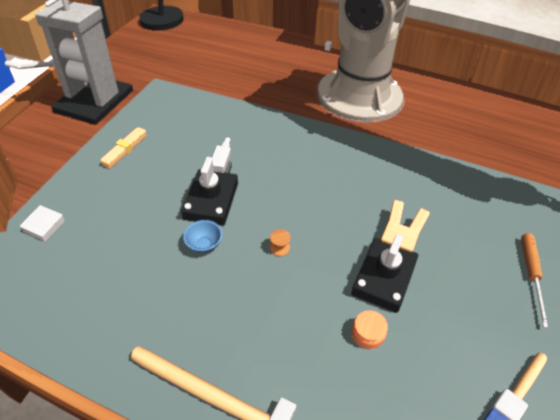

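The top view shows the wooden pin holder at about (170,240) with its screw bar near (166,219). The anvil holder is at (370,250). In the scene view the pin screw is near (392,250). The networks agree on x≈0.53, y≈0.19.

Run:
```python
from h import *
from scipy.spatial.transform import Rotation as R
s=r.read_state();print(R.from_quat(s['tcp_rot']).as_matrix().round(3),s['joints'])
ci=r.camera_info('top')
for z in(.03,): print([atz(ci,p,z).round(3)[:2] for p in[(155,190),(149,251),(200,192),(195,256)]])
print([atz(ci,p,.104).round(3)[:2] for p in[(166,207),(163,231)]])
V=np.array(r.camera_info('wrist')['view']);print('wristcam',(-V[:3,:3].T@V[:3,3]).round(3))
```

```text
[[-0.     0.26   0.966]
 [-0.001  0.966 -0.26 ]
 [-1.    -0.001  0.   ]] [-1.40697153  0.39890235  0.04510411  1.53736803 -0.01869225  1.2069006
 -0.05070562]
[array([0.591, 0.231]), array([0.476, 0.236]), array([0.589, 0.146]), array([0.47, 0.15])]
[array([0.552, 0.191]), array([0.511, 0.194])]
wristcam [0.1   0.647 0.374]
```

jog_arm(
  motion=[
    {"dx":1.8,"dy":-2.2,"wz":0.02},
    {"dx":1.8,"dy":-2.2,"wz":0.02},
    {"dx":1.8,"dy":-2.2,"wz":0.02},
    {"dx":1.8,"dy":-2.2,"wz":0.02},
    {"dx":1.8,"dy":-2.2,"wz":0.02},
    {"dx":1.8,"dy":-2.2,"wz":0.02},
    {"dx":1.8,"dy":-2.2,"wz":0.02},
    {"dx":1.8,"dy":-2.2,"wz":0.02},
    {"dx":1.8,"dy":-2.2,"wz":0.02},
    {"dx":1.8,"dy":-2.2,"wz":0.02},
  ],
)

```text
validation failed for argument at $.mo...
```

jog_arm(
  motion=[
    {"dx":1.8,"dy":-2.2},
    {"dx":1.8,"dy":-2.2},
    {"dx":1.8,"dy":-2.2},
    {"dx":1.8,"dy":-2.2},
    {"dx":1.8,"dy":-2.2},
    {"dx":1.8,"dy":-2.2},
    {"dx":1.8,"dy":-2.2},
    {"dx":1.8,"dy":-2.2},
    {"dx":1.8,"dy":-2.2},
    {"dx":1.8,"dy":-2.2},
  ],
)

```text
validation failed for argument at $.mo...
```

jog_arm(
  motion=[
    {"dx":0},
    {"dx":0},
    {"dx":0},
  ],
)

```text
validation failed for argument at $.mo...
```

Run:
```python
from h import *
from scipy.spatial.transform import Rotation as R
s=r.read_state();print(s['t'],s['position'],R.from_quat(s['tcp_rot']).as_matrix().round(3),s['joints'])
ci=r.camera_info('wrist');a=r.snapshot('wrist');save('w1',a)
for d in r.regions_of('wrist','pin_screw'):
    m=d['pixels'];print(d['p'],d['point'],m.sum(),atz(ci,d['point'],.09).round(4),cv2.boundingRect(m.astype('uint8')))
```

```text
0.2 [0.16878442 0.62732286 0.23067987] [[-0.     0.26   0.966]
 [-0.001  0.966 -0.26 ]
 [-1.    -0.001  0.   ]] [-1.40697153  0.39890235  0.04510411  1.53736803 -0.01869225  1.2069006
 -0.05070562]
```

View pics/w1.png

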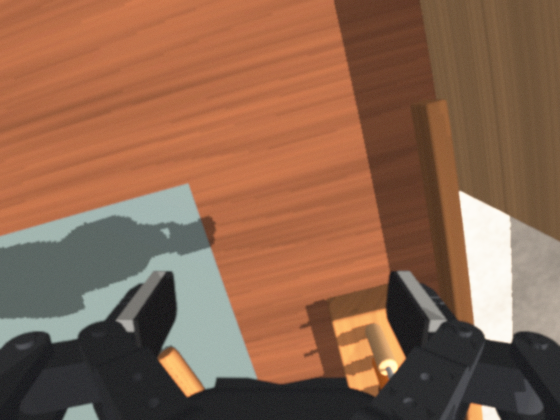

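The moves were refused, so the arm is still at the start and the picture shows only the bench edge. I'll send one test row with every field filled.

jog_arm(
  motion=[
    {"dx":1.8,"dy":-2.2,"dz":0,"wx":0,"wy":0,"wz":0.02,"grip":0},
  ],
)

```text
t: 0.4
position: [0.1826, 0.6081, 0.2308]
tcp_rot: [0.084, 0.703, -0.083, 0.701]
wrist_force: [-0.4, -0.7, 0.7]
opening: 0.999
```

All fields are required.

jog_arm(
  motion=[
    {"dx":1.8,"dy":-2.2,"dz":0,"wx":0,"wy":0,"wz":0.02,"grip":0},
    {"dx":1.8,"dy":-2.2,"dz":0,"wx":0,"wy":0,"wz":0.02,"grip":0},
    {"dx":1.8,"dy":-2.2,"dz":0,"wx":0,"wy":0,"wz":0.02,"grip":0},
    {"dx":1.8,"dy":-2.2,"dz":0,"wx":0,"wy":0,"wz":0.02,"grip":0},
    {"dx":1.8,"dy":-2.2,"dz":0,"wx":0,"wy":0,"wz":0.02,"grip":0},
    {"dx":1.8,"dy":-2.2,"dz":0,"wx":0,"wy":0,"wz":0.02,"grip":0},
    {"dx":1.8,"dy":-2.2,"dz":0,"wx":0,"wy":0,"wz":0.02,"grip":0},
    {"dx":1.8,"dy":-2.2,"dz":0,"wx":0,"wy":0,"wz":0.02,"grip":0},
    {"dx":1.8,"dy":-2.2,"dz":0,"wx":0,"wy":0,"wz":0.02,"grip":0},
    {"dx":1.8,"dy":-2.2,"dz":0,"wx":0,"wy":0,"wz":0.02,"grip":0},
  ],
)

```text
t: 1.4
position: [0.3675, 0.3848, 0.2315]
tcp_rot: [0.015, 0.707, -0.015, 0.707]
wrist_force: [-0.6, 0.4, 0.9]
opening: 1.003
```

jog_arm(
  motion=[
    {"dx":1.8,"dy":-2.2,"dz":0,"wx":0,"wy":0,"wz":0,"grip":0},
    {"dx":1.8,"dy":-2.2,"dz":0,"wx":0,"wy":0,"wz":0,"grip":0},
    {"dx":1.8,"dy":-2.2,"dz":0,"wx":0,"wy":0,"wz":0,"grip":0},
    {"dx":1.8,"dy":-2.2,"dz":0,"wx":0,"wy":0,"wz":0,"grip":0},
    {"dx":1.8,"dy":-2.2,"dz":0,"wx":0,"wy":0,"wz":0,"grip":0},
    {"dx":1.8,"dy":-2.2,"dz":0,"wx":0,"wy":0,"wz":0,"grip":0},
    {"dx":1.8,"dy":-2.2,"dz":0,"wx":0,"wy":0,"wz":0,"grip":0},
    {"dx":1.8,"dy":-2.2,"dz":0,"wx":0,"wy":0,"wz":0,"grip":0},
    {"dx":1.8,"dy":-2.2,"dz":0,"wx":0,"wy":0,"wz":0,"grip":0},
    {"dx":0,"dy":0,"dz":0,"wx":0,"wy":0,"wz":0,"grip":0},
  ],
)

```text
t: 2.4
position: [0.5313, 0.1829, 0.2316]
tcp_rot: [0.017, 0.706, -0.019, 0.708]
wrist_force: [-0.9, -0.2, 0.8]
opening: 0.998
```

Run:
```python
from h import *
from scipy.spatial.transform import Rotation as R
s=r.read_state();print(s['t'],s['position'],R.from_quat(s['tcp_rot']).as_matrix().round(3),s['joints'])
ci=r.camera_info('wrist');a=r.snapshot('wrist');save('w2',a)
for d in r.regions_of('wrist','pin_screw'):
    m=d['pixels'];print(d['p'],d['point'],m.sum(),atz(ci,d['point'],.09).round(4),cv2.boundingRect(m.astype('uint8')))
```

```text
2.4 [0.53132227 0.18287936 0.2315791 ] [[ 0.002  0.05   0.999]
 [-0.002  0.999 -0.05 ]
 [-1.    -0.002  0.002]] [-0.68241286  0.25029234  0.3281252   1.75833781 -0.08452052  1.1461684
  1.19170562]
0.55 [296.2, 192.4] 1613 [0.5289 0.1957 0.09  ] (274, 167, 41, 60)
```

View pics/w2.png

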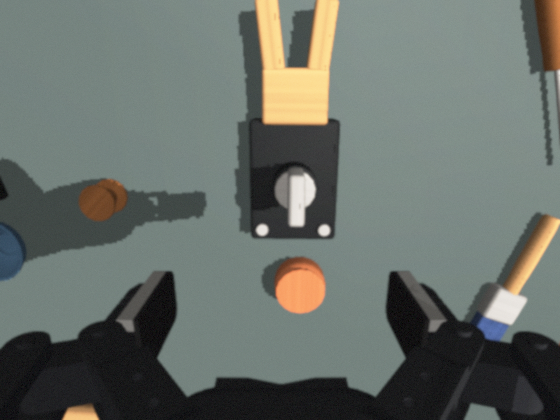

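The wrist view shows the bench-pin screw's bar at about x 289–304, y 170–226, vertical and so aligned with the jaws, with its flange centred near (295,189). The jaws sit off to one side, centred near x 282.

Run:
```python
from h import *
ci=r.camera_info('wrist')
for p,z in[((296.5,197),.104),((296.5,170),.104),((296.5,226),.104),((295,189),.067),((289,224),.104),((304.5,224),.104),((250,122),.03),((251,237),.03),((339,122),.03),((336,237),.03)]: print(p,z,atz(ci,p,z).round(4))
a=r.snapshot('wrist');save('w3',cv2.resize(a[110:250,220:370],None,fx=4,fy=4,interpolation=cv2.INTER_CUBIC))
```

```text
(296.5, 197) 0.104 [0.5262 0.2003 0.104 ]
(296.5, 170) 0.104 [0.5052 0.201  0.104 ]
(296.5, 226) 0.104 [0.5498 0.1995 0.104 ]
(295, 189) 0.067 [0.5284 0.2004 0.067 ]
(289, 224) 0.104 [0.5479 0.1936 0.104 ]
(304.5, 224) 0.104 [0.5485 0.2058 0.104 ]
(250, 122) 0.03 [0.4711 0.1619 0.03  ]
(251, 237) 0.03 [0.5849 0.1551 0.03  ]
(339, 122) 0.03 [0.4747 0.2448 0.03  ]
(336, 237) 0.03 [0.5888 0.2415 0.03  ]
```

View pics/w3.png

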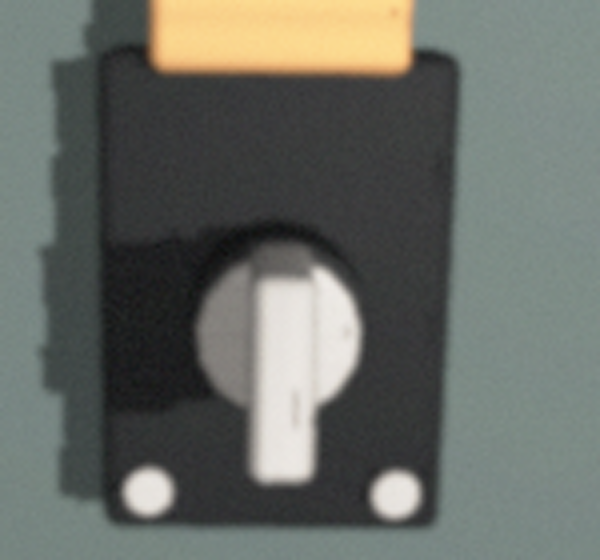

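Run:
```python
from h import *
ci=r.camera_info('wrist');s=r.read_state();print(s['position'],s['tcp_rot'])
for p,z in[((290.7,204.6),.104),((290.7,179),.104),((290.7,230.5),.104),((289.7,193.5),.067)]: print(p,z,atz(ci,p,z).round(4))
```

```text
[0.52835576 0.18850404 0.23121546] [ 0.01516777  0.70718303 -0.01464048  0.70671618]
(290.7, 204.6) 0.104 [0.5315 0.1967 0.104 ]
(290.7, 179) 0.104 [0.5113 0.1974 0.104 ]
(290.7, 230.5) 0.104 [0.5528 0.1959 0.104 ]
(289.7, 193.5) 0.067 [0.5316 0.1968 0.067 ]
```

jog_arm(
  motion=[
    {"dx":0.3,"dy":0.8,"dz":0,"wx":0,"wy":0,"wz":0,"grip":0},
    {"dx":0,"dy":0,"dz":-2,"wx":0,"wy":0,"wz":0,"grip":0},
    {"dx":0,"dy":0,"dz":-2,"wx":0,"wy":0,"wz":0,"grip":0},
    {"dx":0,"dy":0,"dz":-2,"wx":0,"wy":0,"wz":0,"grip":0},
    {"dx":0,"dy":0,"dz":-2,"wx":0,"wy":0,"wz":0,"grip":0},
    {"dx":0,"dy":0,"dz":-2,"wx":0,"wy":0,"wz":0,"grip":0},
    {"dx":0,"dy":0,"dz":-2,"wx":0,"wy":0,"wz":0,"grip":0},
    {"dx":0,"dy":0,"dz":-2,"wx":0,"wy":0,"wz":0,"grip":0},
    {"dx":0,"dy":0,"dz":-1.3,"wx":0,"wy":0,"wz":0,"grip":0},
    {"dx":0,"dy":0,"dz":0,"wx":0,"wy":0,"wz":0,"grip":0},
  ],
)

```text
t: 3.55
position: [0.5301, 0.1966, 0.0765]
tcp_rot: [0.014, 0.708, -0.015, 0.706]
wrist_force: [-0.6, 0.3, 0.4]
opening: 0.999
```

jog_arm(
  motion=[
    {"dx":0,"dy":0,"dz":0,"wx":0,"wy":0,"wz":0,"grip":0},
    {"dx":0,"dy":0,"dz":0,"wx":0,"wy":0,"wz":0,"grip":0},
    {"dx":0,"dy":0,"dz":0,"wx":0,"wy":0,"wz":0,"grip":0},
  ],
)

```text
t: 3.85
position: [0.5326, 0.1961, 0.0794]
tcp_rot: [0.016, 0.706, -0.015, 0.708]
wrist_force: [0.1, -0.3, 0.8]
opening: 0.999
```

jog_arm(
  squeeze=60,
  motion=[
    {"dx":0,"dy":0,"dz":-0.2,"wx":0,"wy":0,"wz":0,"grip":1},
    {"dx":0,"dy":0,"dz":0,"wx":0,"wy":0,"wz":0,"grip":1},
    {"dx":0,"dy":0,"dz":0,"wx":0,"wy":0,"wz":0,"grip":1},
    {"dx":0,"dy":0,"dz":0,"wx":0,"wy":0,"wz":0,"grip":1},
    {"dx":0,"dy":0,"dz":0,"wx":0,"wy":0,"wz":0,"grip":1},
    {"dx":0,"dy":0,"dz":0,"wx":0,"wy":0,"wz":0,"grip":1},
    {"dx":0,"dy":0,"dz":0,"wx":0,"wy":0,"wz":0,"grip":1},
    {"dx":0,"dy":0,"dz":0,"wx":0,"wy":0,"wz":0,"grip":1},
  ],
)

```text
t: 4.65
position: [0.5319, 0.1948, 0.0766]
tcp_rot: [0.015, 0.707, -0.016, 0.707]
wrist_force: [-1.3, -3.1, 5.2]
opening: 0.14
```

jog_arm(
  motion=[
    {"dx":0,"dy":0,"dz":0,"wx":0,"wy":0,"wz":0,"grip":1},
    {"dx":0,"dy":0,"dz":0,"wx":0,"wy":0,"wz":0,"grip":1},
    {"dx":0,"dy":0,"dz":0,"wx":0,"wy":0,"wz":0,"grip":1},
  ],
)

```text
t: 4.95
position: [0.5319, 0.1948, 0.0766]
tcp_rot: [0.015, 0.707, -0.016, 0.707]
wrist_force: [-1.6, -3.4, 4.5]
opening: 0.141
```

The grip holds at about 12 mm opening, which matches the bar. Next I lift.

jog_arm(
  motion=[
    {"dx":0,"dy":0,"dz":0.3,"wx":0,"wy":0,"wz":0,"grip":1},
    {"dx":0,"dy":0,"dz":0.3,"wx":0,"wy":0,"wz":0,"grip":1},
    {"dx":0,"dy":0,"dz":0.3,"wx":0,"wy":0,"wz":0,"grip":1},
    {"dx":0,"dy":0,"dz":0.3,"wx":0,"wy":0,"wz":0,"grip":1},
    {"dx":0,"dy":0,"dz":0.3,"wx":0,"wy":0,"wz":0,"grip":1},
    {"dx":0,"dy":0,"dz":0.3,"wx":0,"wy":0,"wz":0,"grip":1},
    {"dx":0,"dy":0,"dz":0,"wx":0,"wy":0,"wz":0,"grip":1},
    {"dx":0,"dy":0,"dz":0,"wx":0,"wy":0,"wz":0,"grip":1},
    {"dx":0,"dy":0,"dz":0,"wx":0,"wy":0,"wz":0,"grip":1},
  ],
)

```text
t: 5.85
position: [0.5318, 0.1948, 0.0941]
tcp_rot: [0.015, 0.707, -0.016, 0.707]
wrist_force: [2.6, -4.3, -6.2]
opening: 0.139
```

The screw rose 17.5 mm, and a pull of about 6 N matches the spring. Next I turn it clockwise (negative wz).

jog_arm(
  motion=[
    {"dx":0,"dy":0,"dz":0,"wx":0,"wy":0,"wz":-0.1,"grip":1},
    {"dx":0,"dy":0,"dz":0,"wx":0,"wy":0,"wz":-0.1,"grip":1},
    {"dx":0,"dy":0,"dz":0,"wx":0,"wy":0,"wz":-0.1,"grip":1},
    {"dx":0,"dy":0,"dz":0,"wx":0,"wy":0,"wz":-0.1,"grip":1},
    {"dx":0,"dy":0,"dz":0,"wx":0,"wy":0,"wz":-0.1,"grip":1},
    {"dx":0,"dy":0,"dz":0,"wx":0,"wy":0,"wz":0,"grip":1},
  ],
)

```text
t: 6.45
position: [0.5319, 0.1953, 0.0941]
tcp_rot: [0.189, 0.681, -0.19, 0.681]
wrist_force: [2.0, -4.1, -6.3]
opening: 0.138
```

jog_arm(
  motion=[
    {"dx":0,"dy":0,"dz":0,"wx":0,"wy":0,"wz":-0.1,"grip":1},
    {"dx":0,"dy":0,"dz":0,"wx":0,"wy":0,"wz":-0.1,"grip":1},
    {"dx":0,"dy":0,"dz":0,"wx":0,"wy":0,"wz":-0.1,"grip":1},
    {"dx":0,"dy":0,"dz":0,"wx":0,"wy":0,"wz":-0.1,"grip":1},
    {"dx":0,"dy":0,"dz":0,"wx":0,"wy":0,"wz":-0.1,"grip":1},
    {"dx":0,"dy":0,"dz":0,"wx":0,"wy":0,"wz":-0.1,"grip":1},
    {"dx":0,"dy":0,"dz":0,"wx":0,"wy":0,"wz":-0.1,"grip":1},
    {"dx":0,"dy":0,"dz":0,"wx":0,"wy":0,"wz":-0.05,"grip":1},
    {"dx":0,"dy":0,"dz":0,"wx":0,"wy":0,"wz":0,"grip":1},
    {"dx":0,"dy":0,"dz":0,"wx":0,"wy":0,"wz":0,"grip":1},
  ],
)

```text
t: 7.45
position: [0.5325, 0.1955, 0.0943]
tcp_rot: [0.426, 0.564, -0.425, 0.565]
wrist_force: [4.0, -3.9, -7.1]
opening: 0.143
```

Run:
```python
from h import *
s=r.read_state();print(s['t'],s['position'],s['tcp_rot'],s['wrist_force'],s['moment'],s['joints'])
save('s2',r.snapshot('scene')[180:320,310:480].repeat(4,0).repeat(4,1))
```

```text
7.45 [0.53249157 0.19554845 0.09427329] [ 0.42580835  0.56398203 -0.42538649  0.56538293] [ 3.97861428 -3.87953374 -7.14323288] [-0.91765048 -0.80419811  0.02973403] [-0.88169243  0.45603878  0.58024038  1.88977517 -0.31529085  0.88577049
  0.13243705]
```

View pics/s2.png

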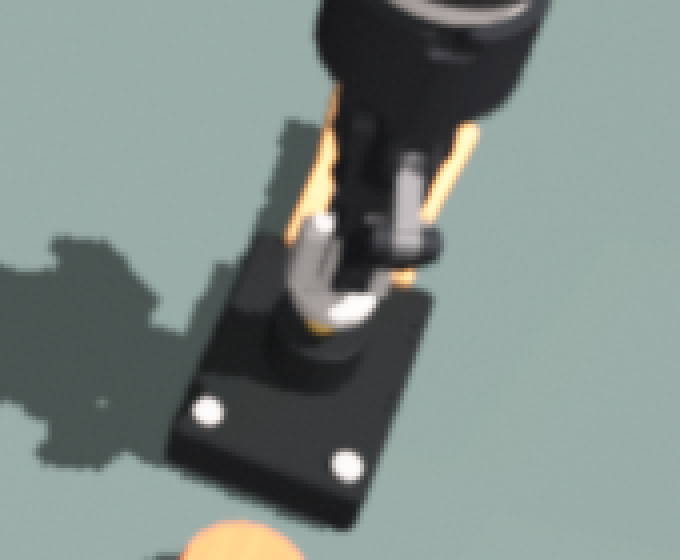

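The crop shows the screw lifted, with its flange clear of the holder and the bar turned along with the jaws (≈1.25 rad). Next I lower it a little onto the thread, open the gripper and back away upward.

jog_arm(
  motion=[
    {"dx":0,"dy":0,"dz":-0.2,"wx":0,"wy":0,"wz":0,"grip":1},
    {"dx":0,"dy":0,"dz":-0.1,"wx":0,"wy":0,"wz":0,"grip":1},
    {"dx":0,"dy":0,"dz":0,"wx":0,"wy":0,"wz":0,"grip":1},
    {"dx":0,"dy":0,"dz":0,"wx":0,"wy":0,"wz":0,"grip":0.3},
    {"dx":0,"dy":0,"dz":0,"wx":0,"wy":0,"wz":0,"grip":0.3},
    {"dx":0,"dy":0,"dz":0,"wx":0,"wy":0,"wz":0,"grip":0.3},
    {"dx":0,"dy":0,"dz":0,"wx":0,"wy":0,"wz":0,"grip":0.3},
    {"dx":0,"dy":0,"dz":0,"wx":0,"wy":0,"wz":0,"grip":0.3},
    {"dx":0,"dy":0,"dz":0,"wx":0,"wy":0,"wz":0,"grip":0.3},
  ],
)

```text
t: 8.4
position: [0.5318, 0.196, 0.0914]
tcp_rot: [0.426, 0.565, -0.426, 0.564]
wrist_force: [0.1, -0.0, -1.0]
opening: 0.699
```

jog_arm(
  motion=[
    {"dx":0,"dy":0,"dz":1,"wx":0,"wy":0,"wz":0,"grip":0.3},
    {"dx":0,"dy":0,"dz":2,"wx":0,"wy":0,"wz":0,"grip":0.3},
    {"dx":0,"dy":0,"dz":2,"wx":0,"wy":0,"wz":0,"grip":0.3},
    {"dx":0,"dy":0,"dz":2,"wx":0,"wy":0,"wz":0,"grip":0.3},
    {"dx":0,"dy":0,"dz":2,"wx":0,"wy":0,"wz":0,"grip":0.3},
    {"dx":0,"dy":0,"dz":2,"wx":0,"wy":0,"wz":0,"grip":0.3},
    {"dx":0,"dy":0,"dz":2,"wx":0,"wy":0,"wz":0,"grip":0.3},
    {"dx":0,"dy":0,"dz":0,"wx":0,"wy":0,"wz":0,"grip":0.3},
    {"dx":0,"dy":0,"dz":0,"wx":0,"wy":0,"wz":0,"grip":0.3},
  ],
)

```text
t: 9.3
position: [0.5319, 0.1957, 0.2218]
tcp_rot: [0.426, 0.564, -0.426, 0.565]
wrist_force: [1.0, -0.4, -0.1]
opening: 0.705
```

Run:
```python
from h import *
s=r.read_state();print(s['t'],s['position'],s['wrist_force'])
a=r.snapshot('scene')[180:320,310:480].repeat(3,0).repeat(3,1);save('s3',a)
```

```text
9.3 [0.53189243 0.19569417 0.22175183] [ 1.00390877 -0.42168697 -0.07812695]
```

View pics/s3.png

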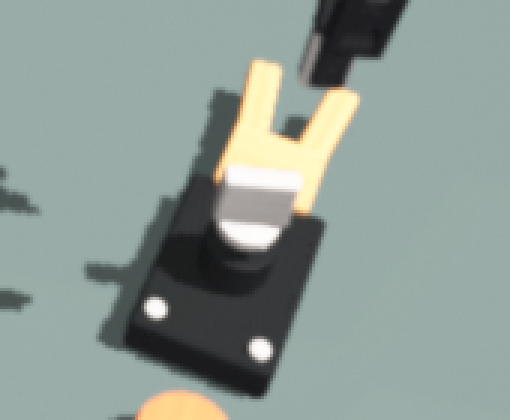

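The screw stays raised, with a gap under its flange, and its bar now lies across the tongue. The gripper is clear of it, so I'm handing in.

```bash
python3 -c "
from plant import r
print(r.finish_job())"
```

```text
the job is handed in; nothing more can be done
None
```

I released the bench pin and handed the job in at about 9.3 s of the 32 s allowed. The hand-in gives no verdict, so the result is not confirmed.

**What I did:** I gripped the bench pin's screw by its bar and lifted it about 17.5 mm. The pull was about 6–7 N, as expected from the spring. I then turned it clockwise about 1.25 rad, lowered it 3 mm onto its thread, let go and backed away upward.

**Last checks:**
- **Screw:** the final scene picture shows it still up, with a gap under its flange and the bar across the tongue. I judged this by eye: the lift and turn figures come from the gripper's own motion, and I did not measure the screw again after letting go.
- **Gripper:** it is clear of everything, with TCP z at 0.222 m and the wrist force back to about 1 N.
- **Anvil screw:** the arm never went near it, and I took no final picture of it.

My first three move calls were refused because every field has to be given. They moved nothing, and no check failed.

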